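# Pull the cracked bucket adapter from behind its trunnion pins

## Task

The cracked white adapter in the sheet-metal channel has to be rejected, but the two trunnion pins hem it in: first stand both pins upright on the green side mat, then lay the adapter flat, holes up, on the floor of the reject tray. Then put the pins back upright in the channel, each on the very seat it came from (they are matched to their seats, so do not swap them), and leave the caliper and the orange gasket alone.

Things in the scene. Friction and masses are not known exactly. Their poses are not given: they have to be found in the camera images.
- pin_red: Corroded aluminium trunnion pin with a RED top: upright round shaft 24 mm in diameter on a round foot 40 mm in diameter and 8 mm thick, 80 mm tall in all, 0.12 kg. Origin at the centre of its underside, z up along the shaft. Starts on either seat of the channel, foot about 8 mm from the adapter; its shaft stands clear above the channel walls and can be gripped there from above.
- pin_blue: The same kind of pin with a BLUE top (same sizes); it starts on the other seat of the channel.
- adapter: Cracked white acetal bucket adapter, a solid block 76 mm (its x) by 44 mm (its y) by 36 mm high, six grey tube-hole marks and a black crack on top, 0.14 kg. Origin at the centre of its underside, z up (holes up). Starts mid-channel between the pins, x across the channel; the walls are only 8 mm from its ends, so grip it across its 44 mm width, fingers where the pins stood.
- bay: Fixed U-shaped channel of bent sheet steel, 98 mm wide (its x), 180 mm long (its y), open at both y ends; floor 3 mm thick, two side walls 3 mm thick and 34 mm high along the long sides (inner width 92 mm). Origin at the centre of its underside. Two dark round seat marks 44 mm in diameter on its floor, at y = +50 mm and y = -50 mm.
- mat: Fixed green side mat, 100 mm (x) by 180 mm (y), 4 mm thick, for setting the pins aside. Origin at the centre of its underside.
- reject_tray: Fixed reject tray of dark steel, open on top, 160 mm (x) by 140 mm (y), 22 mm high, floor and walls 3 mm thick. Origin at the centre of its underside. A bent sheet-metal chute fixed to it rises from its +x edge, reaching x = 200 mm and about 120 mm height; its lower end overhangs the tray only beyond x = 68 mm.
- caliper: Bystander: loose steel caliper lying flat, about 160 mm long (its y), 9 mm thick. Origin at the middle of its beam, underside.
- gasket: Bystander: loose orange silicone lid gasket, a ring 84 mm across, 6 mm thick, lying flat. Origin at the centre of its underside.

How it is judged:
By the outcome, as a careful person would: the job done as asked, in the order asked, and still so for the second after the job is handed in, with the robot touching nothing.
It also fails if it takes over 128 s, if anything falls off the work surface, if the arm or the gripper's body presses on something with over 40 N, if the wrist force passes 120 N, or if a joint passes its speed limit or range.

## Robot

A 6-joint arm with a two-finger parallel gripper is mounted at the origin on the work surface. World frame = base frame: x ahead of the robot, y to its left, z up, the work surface at z = 0. Lengths are in mm, angles in rad, forces in N, time in s.
With the tool pointing down it reaches from about 275 to 1000 mm from the base axis. Payload 8.4 kg.
Tool frame: the origin (TCP) lies between the finger pads; the fingertips stand 22 mm ahead of it and the grasp point (between the pads) lies 3 mm ahead of it (r.nose_length is the z of the fingertips in the tool frame, in mm); z points along the fingers, y is the line along which they close (so a half turn about z gives the same grasp; the last joint's range is limited). The gripper opens to 85 mm and grips with 20 to 120 N. Pads are 22 mm wide; open, the fingers measure 114 mm over their backs; the gripper's body (76 mm by 85 mm) begins 54 mm behind the grasp point. The pads swing forward as they close: fully open they stand 13 mm farther back than shut.
Start: joints at [-1.157, 0.353, 1.633, -0, 1.155, -0.002], TCP at [252.45, -571.749, 253.281] pointing down, gripper open.
Joint ranges: [-2.63, 2.63], [-0.92, 2.1], [0.06, 2.66], [-1.3, 4.44], [0, 2.69], [-3.02, 3.02]. Speed limits (rad/s): [2.22, 2.22, 2.79, 3.14, 3.14, 3.14].

## Interface

Orientations are given as [roll, pitch, yaw] about the fixed x, y, z axes, in that order (R = Rz(yaw) Ry(pitch) Rx(roll)).
In Python, from rig import r, cams gives the robot as it stands.
- The arm moves only by the shell command python3 -m handwheel 'ROWS' [FORCE]. ROWS is rows parted by semicolons, their numbers by spaces, 1 to 5 of them, each of 7 numbers: a rotation vector rx, ry, rz in rad, then dx, dy, dz in mm, then the opening from 0.0 (shut) to 1.0 (fully open); each row shifts and turns the commanded pose from where the row before left it, along the tool's axes as they then stand; what a row does not reach is not made up. A row lasts 1/12 s, in which the tool goes at most 41.7 mm and 0.125 rad, less where a joint would pass 70% of its speed; a pose out of reach is approached as far as the arm can. The fingers move at their own pace and stop on an object; FORCE is the grip in N (left out, the last holds). Time passes only in rows, so rows that do not move let the fingers close. It prints the time, the measured TCP pose, the force, the opening and the grip force at its end.
- r.sense(): the state, without advancing time (a new reading comes with each control period).
- cams.grab_frame(name): name is "scene" or "top"; returns the picture (420x560x3 uint8, red, green, blue); there is no depth.
- cams.camera_params(name): a dict with "fx", "fy", "cx", "cy" (pixels), "dist_coeffs" ([k1, k2, p1, p2, k3] as OpenCV has them; the pictures are not rectified), "rvec" (rotation vector, rad) and "tvec" (3), from world to camera coordinates, as OpenCV has them. Camera axes: x right, y down, z forward; pixel columns grow to the right and rows downward; lengths in mm; the calibration is good to about 2 mm. A picture is of the moment at which its call begins. camera_params takes no time and is no camera call.
- r.sign_off(): hands the job in; it is judged then, once.
The state is a dict: "clock": time; "qpos": joint angles; "qvel": joint speeds; "joint_efforts": joint torques, N m; "eef_pos": TCP position; "tcp_rot": TCP orientation; "contact_force": force on the tool from outside, world axes, zero at the start; "wrist_torque": the same for the moment, N m; "opening": opening from 0.0 (shut) to 1.0 (fully open); "grasp_force": force on a finger pad.
Only numpy, scipy, OpenCV 4.12 (cv2) and the standard library are available. Lean on these libraries where they do the work, as an engineer would, in place of code of your own. Each camera call takes 0.05 s, during which the arm holds its last target. There are 200 camera calls.

## Working session

There is one attempt and no reset: what is moved stays moved. The work goes in short steps, Python scripts to look and compute and a shell command to move; the robot and the scene stay as the last step left them, time stands still between calls to the robot, and variables do not carry over. Pictures are saved under pics/ and viewed, at most 14 in all, crops included, and the job is handed in when it is done.

```bash
mkdir -p pics; ls
python3 - <<'E'
from rig import r,cams
import cv2
for n in("scene","top"):
    cv2.imwrite(f"pics/{n}0.png",cams.grab_frame(n)[:,:,::-1]);print(cams.camera_params(n))
print(r.sense())
E
```

```text
pics
{'fx': 386.950777564234, 'fy': 386.950777564234, 'cx': 280.0847097744545, 'cy': 211.36303650655321, 'dist_coeffs': array([-0.05376901,  0.        ,  0.        ,  0.        ,  0.        ]), 'rvec': array([ 2.45808935,  0.68287902, -0.21163615]), 'tvec': array([-491.92229258, -220.6933545 , 1030.95736031])}
{'fx': 490.85465513849147, 'fy': 490.85465513849147, 'cx': 280.2944959942914, 'cy': 207.80768708355288, 'dist_coeffs': array([-0.17438658,  0.        ,  0.        ,  0.        ,  0.        ]), 'rvec': array([ 2.20070545, -2.19766977,  0.02686644]), 'tvec': array([ -20.67925433,  567.16858388, 1131.85631713])}
{'clock': 0.1, 'qpos': array([-1.15740044e+00,  3.53571486e-01,  1.63399443e+00,  1.21603501e-05,
        1.15519393e+00, -2.42164507e-03]), 'qvel': array([-0.00021755, -0.00173952, -0.00270783, -0.00134961, -0.00114241,
       -0.00054442]), 'joint_efforts': array([-5.22938590e-04, -6.06357121e+01, -3.42817640e+01, -1.57132677e-04,
        3.95153431e-03, -1.94862537e-06]), 'eef_pos': array([ 252.3073751 , -571.4156123 ,  252.66931518]), 'tcp_rot': array([-3.14042549e+00, -1.39459317e-05,  4.15812607e-01]), 'contact_force': array([-0.52403673,  0.43428813,  0.19039888]), 'wrist_torque': array([-0.02179842,  0.03106385, -0.05462561]), 'grasp_force': 0.0, 'opening': 1.0049277401268983}
```

View pics/top0.png

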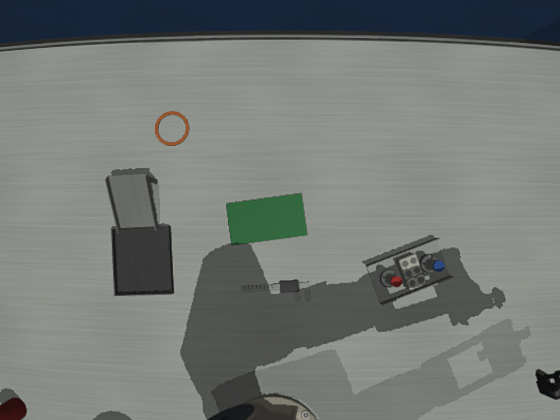

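View pics/scene0.png

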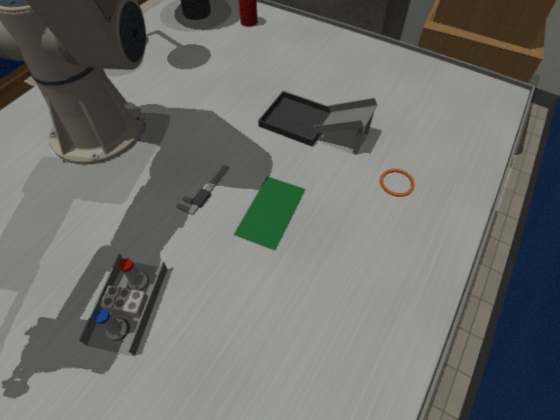

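Top view: red top at (396,281), blue (438,266), adapter (411,269), mat (267,219), tray (143,260), chute above it to (132,170), caliper (275,287), gasket (172,128). The scene view agrees.

```bash
cat > h.py <<'E'
import numpy as np,cv2
from rig import r,cams
def pt(n,uv,z):
    p=cams.camera_params(n);K=np.array([[p['fx'],0,p['cx']],[0,p['fy'],p['cy']],[0,0,1]])
    q=cv2.undistortPoints(np.float64(uv).reshape(-1,1,2),K,p['dist_coeffs']).reshape(-1,2)
    R=cv2.Rodrigues(p['rvec'])[0];c=-R.T@p['tvec'];d=np.c_[q,np.ones(len(q))]@R
    return c+d*((z-c[2])/d[:,2])[:,None]
def masks(im):
    h=cv2.cvtColor(im,cv2.COLOR_RGB2HSV);H,S,V=h[...,0],h[...,1],h[...,2]
    return dict(red=((H<6)|(H>174))&(S>150)&(V>70),blue=(H>105)&(H<125)&(S>150)&(V>110),green=(H>50)&(H<80)&(S>120),
      orange=(H>6)&(H<20)&(S>120))
def blobs(m,a=12):
    n,l,s,c=cv2.connectedComponentsWithStats(m.astype('uint8'));return [(c[i],s[i,4],l==i) for i in range(1,n) if s[i,4]>=a]
def rect(m):
    c=max(cv2.findContours(m.astype('uint8'),0,1)[0],key=cv2.contourArea);return cv2.boxPoints(cv2.minAreaRect(c))
E
cat > look.py <<'E'
from h import *
np.set_printoptions(precision=1,suppress=True)
zz=dict(red=83,blue=83,green=4,orange=3)
for n in("scene","top"):
    im=cams.grab_frame(n);M=masks(im)
    for k in M:
        for c,a,l in blobs(M[k]): print(n,k,c,a,pt(n,c,zz[k])[0])
    if n=="top":
        print("mat",pt(n,rect(M['green']),4)); g=im.max(2)
        sub=np.zeros_like(g,bool);sub[222:300,100:185]=1
        print("tray",pt(n,rect((g<75)&sub),22))
        s=np.zeros_like(g,bool);s[245:300,388:440]=1
        cv2.imwrite("pics/bay.png",cv2.resize(im[220:320,350:465,::-1],None,fx=6,fy=6,interpolation=2))
    else: cv2.imwrite("pics/bays.png",cv2.resize(im[245:360,70:180,::-1],None,fx=5,fy=5,interpolation=2))
E
python3 look.py
```

```text
scene red [125.3 264.3] 120 [ 404.7 -275.2   83. ]
scene blue [101.9 315.5] 93 [ 438.8 -369.3   83. ]
scene green [269.7 212.6] 2703 [542.7   6.8   4. ]
scene orange [140.7   0.8] 19 [-385.7  577.2    3. ]
scene orange [489.5  33. ] 7746 [ 795.  1041.2    3. ]
scene orange [13. 85.] 747 [-378.5    3.2    3. ]
scene orange [396.6 182.2] 255 [756.4 239.7   3. ]
top red [396.  280.6] 86 [ 405.4 -274.3   83. ]
top blue [438.4 264.5] 59 [ 439.9 -369.8   83. ]
top green [266.  218.9] 3066 [541.5  13.6   4. ]
top orange [171.7 128.1] 273 [757.7 240.1   3. ]
mat [[576.9 107.5   4. ]
 [601.1 -66.5   4. ]
 [506.2 -79.6   4. ]
 [481.8  94.    4. ]]
tray [[532.4 379.1  22. ]
 [538.3 235.3  22. ]
 [368.3 228.4  22. ]
 [359.9 372.3  22. ]]
```

View pics/bay.png

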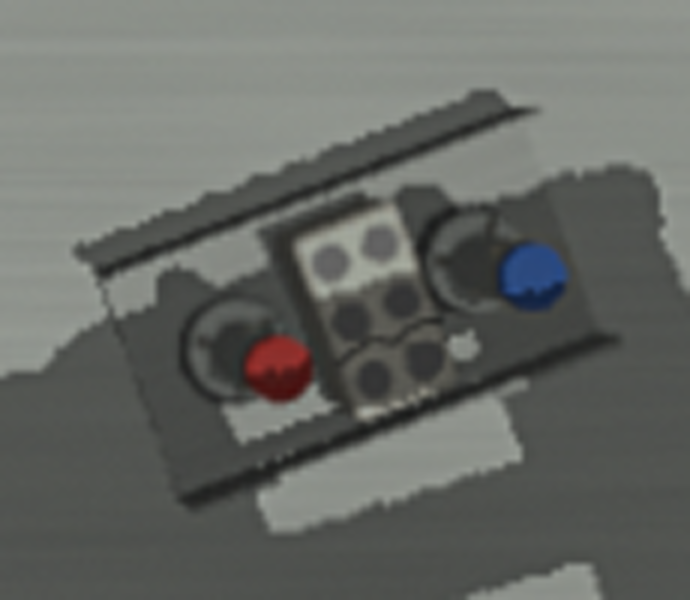

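View pics/bays.png

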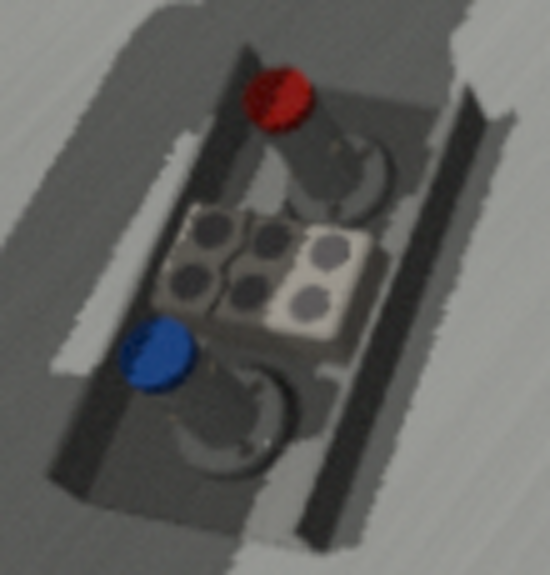

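The crops show both pins on their feet and upright. Red foot is near crop (240,350) and blue near (470,255). The adapter top corners are about (295,240), (400,200), (460,375) and (355,415), and the wall tops run (100,270)-(535,110) and (185,500)-(615,340).

Run:
```python
from h import *
np.set_printoptions(precision=1,suppress=True)
f=lambda a,z:pt("top",np.float64(a)/6-0.42+[350,220],z)
w=f([(100,270),(535,110),(615,340),(185,500)],34);print(w,w.mean(0),np.linalg.norm(w[0]-w[1]),np.linalg.norm(w[0]-w[3]),np.arctan2(*(w[0]-w[1]+w[3]-w[2])[:2]*[-1,1]))
a=f([(295,240),(400,200),(460,375),(355,415)],39);print(a.mean(0),np.linalg.norm(a-np.roll(a,1,0),axis=1),np.arctan2(*(a[0]-a[1]+a[3]-a[2])[:2]*[-1,1]))
print(f([(240,350),(470,255)],11))
g=lambda a,z:pt("scene",np.float64(a)/5-0.4+[70,245],z)
print(g([(340,180),(232,420)],11))
print("tray scene", pt("scene",[(260,122),(283,93),(332,106),(313,143)],22))
print("tray top", pt("top",[(115,227),(170,225),(174,292),(115,295)],22))
```

```text
[[ 437.  -216.4   34. ]
 [ 497.3 -386.1   34. ]
 [ 408.2 -418.5   34. ]
 [ 348.9 -249.6   34. ]] [ 422.8 -317.6   34. ] 180.0944859742658 94.23978677264414 0.339324663124343
[ 422.3 -322.8   39. ] [71.1 43.5 71.3 43.6] 0.34829197633703823
[[ 403.6 -275.4   11. ]
 [ 439.9 -367.1   11. ]]
[[ 405.6 -274.7   11. ]
 [ 437.8 -369.6   11. ]]
tray scene [[374.9 228.5  22. ]
 [366.  361.7  22. ]
 [508.6 383.7  22. ]
 [530.6 232.8  22. ]]
tray top [[521.1 369.1  22. ]
 [526.5 236.3  22. ]
 [370.7 226.7  22. ]
 [360.7 369.2  22. ]]
```

```bash
cat > go.py <<'E'
import sys,numpy as np
from rig import r
from scipy.spatial.transform import Rotation as R
s=r.sense();x,y,z,w=map(float,sys.argv[1:5])
A=R.from_euler('xyz',s['tcp_rot']);B=R.from_euler('xyz',[np.pi,0,w])
np.set_printoptions(precision=3,suppress=True)
d=B.inv().apply(np.array([x,y,z])-s['eef_pos'])
print('pos',s['eef_pos'],'rot',(A.inv()*B).as_rotvec(),'delta after rot',d.round(1),'rows',np.linalg.norm(d)/41.7,'F',s['contact_force'],'op',s['opening'],s['grasp_force'],'t',s['clock'])
E
python3 -m handwheel '0 0 0.071 0 0 0 1'; python3 go.py 405 -274.8 160 0.345
```

```text
clock: 0.28
eef_pos: [252.4, -571.6, 253.0]
tcp_rot: [-3.141, 0.0, 0.346]
contact_force: [0.7, -0.6, 0.6]
opening: 1.0
grasp_force: 0.0
pos [ 252.399 -571.577  252.961] rot [-0.001  0.     0.001] delta after rot [ 244.  -227.7   93. ] rows 8.3073955898235 F [ 0.662 -0.616  0.589] op 0.9995765427680982 0.0 t 0.2833
```

```bash
python3 -m handwheel '0 0 0 24.4 -22.8 9.3 1;0 0 0 24.4 -22.8 9.3 1;0 0 0 24.4 -22.8 9.3 1;0 0 0 24.4 -22.8 9.3 1;0 0 0 24.4 -22.8 9.3 1' >/dev/null; python3 -m handwheel '0 0 0 24.4 -22.8 9.3 1;0 0 0 24.4 -22.8 9.3 1;0 0 0 24.4 -22.8 9.3 1;0 0 0 24.4 -22.8 9.3 1;0 0 0 24.4 -22.8 9.3 1'; python3 -m handwheel '0 0 0 0 0 0 1;0 0 0 0 0 0 1'; python3 go.py 405 -274.8 68 0.345
```

```text
clock: 1.12
eef_pos: [405.4, -273.2, 159.9]
tcp_rot: [3.141, -0.0, 0.345]
contact_force: [-0.1, -0.9, 0.1]
opening: 0.999
grasp_force: 0.0
clock: 1.28
eef_pos: [405.3, -273.2, 159.8]
tcp_rot: [-3.141, 0.001, 0.348]
contact_force: [0.1, -0.4, -0.1]
opening: 1.001
grasp_force: 0.0
pos [ 405.323 -273.206  159.828] rot [-0.001  0.001  0.003] delta after rot [-0.8  1.4 91.8] rows 2.2024520148523608 F [ 0.134 -0.372 -0.104] op 1.0006609029894822 0.0 t 1.2833
```

```bash
python3 -m handwheel '0 0 0 -0.8 1.4 31 1;0 0 0 0 0 31 1;0 0 0 0 0 30 1;0 0 0 0 0 0 1' >/dev/null; python3 go.py 405 -274.8 68 0.345;  python3 -m handwheel '0 0 0 0 0 0 0.6;0 0 0 0 0 0 0.4;0 0 0 0 0 0 0.2;0 0 0 0 0 0 0.1;0 0 0 0 0 0 0' 45; python3 -m handwheel '0 0 0 0 0 0 0;0 0 0 0 0 0 0;0 0 0 0 0 0 0;0 0 0 0 0 0 0;0 0 0 0 0 0 0'
```

```text
pos [ 401.936 -275.67    64.407] rot [-0.005  0.004 -0.001] delta after rot [ 3.2  0.2 -3.6] rows 0.115136577581794 F [-1.746  0.232  0.095] op 0.9980030103192153 0.0 t 1.6167
clock: 2.03
eef_pos: [405.4, -276.8, 69.7]
tcp_rot: [3.14, -0.001, 0.345]
contact_force: [-0.2, 1.0, 1.6]
opening: 0.295
grasp_force: 1.1
clock: 2.45
eef_pos: [405.4, -276.6, 69.6]
tcp_rot: [3.14, -0.001, 0.345]
contact_force: [-1.5, 0.5, 10.0]
opening: 0.267
grasp_force: 43.5
```

```bash
python3 -m handwheel '0 0 0 0 0 -10 0;0 0 0 0 0 -25 0;0 0 0 0 0 -30 0;0 0 0 0 0 -30 0;0 0 0 0 0 0 0'; python3 go.py 535 58 165 0.345
```

```text
clock: 2.87
eef_pos: [407.3, -278.0, 169.1]
tcp_rot: [3.135, -0.005, 0.345]
contact_force: [0.5, -0.0, -0.5]
opening: 0.264
grasp_force: 44.4
pos [ 407.273 -277.996  169.078] rot [ 0.007 -0.005 -0.   ] delta after rot [ 233.8 -273.     4.1] rows 8.62057240095397 F [ 0.513 -0.032 -0.471] op 0.2642104681293854 44.3692821264267 t 2.8667
```

```bash
python3 -m handwheel '0 0 0 15 -17 0 0;0 0 0 23 -27 0 0;0 0 0 25 -30 0 0;0 0 0 25 -30 0 0;0 0 0 25 -30 0 0' >/dev/null; python3 -m handwheel '0 0 0 25 -30 0 0;0 0 0 25 -30 0 0;0 0 0 25 -30 0 0;0 0 0 25 -28 0 0;0 0 0 15 -17 0 0' >/dev/null;  python3 -m handwheel '0 0 0 0 0 0 0;0 0 0 0 0 0 0;0 0 0 0 0 0 0'; python3 go.py 535 58 75 0.345
python3 - <<'E'
from h import *
ims=[]
for n in("scene","top"):
    im=cams.grab_frame(n)
    for c,a,l in blobs(masks(im)['red'],40)[:3]: print(n,c,a,pt(n,c,180)[0])
    ims.append(im)
cv2.imwrite("pics/a.png",cv2.resize(np.hstack(ims)[:,:,::-1],(800,300)))
E
```

```text
clock: 3.95
eef_pos: [527.8, 53.6, 163.2]
tcp_rot: [3.141, 0.001, 0.345]
contact_force: [-0.3, 0.1, -1.6]
opening: 0.267
grasp_force: 44.4
pos [527.76   53.649 163.2  ] rot [0.    0.001 0.   ] delta after rot [ 8.3 -1.6 88.2] rows 2.124787048104976 F [-0.282  0.097 -1.636] op 0.2674247037967757 44.390491247177124 t 3.95
```

View pics/a.png

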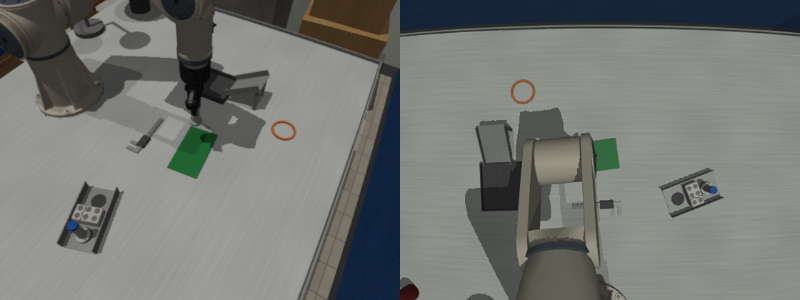

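Pin held upright over the mat, and its bare seat is visible in both views (small picture: scene (97,199), top (678,199)). I'll lower the pin and measure the seat.

```bash
python3 -m handwheel '0 0 0 8.3 -1.6 20 0;0 0 0 0 0 30 0;0 0 0 0 0 25 0;0 0 0 0 0 10 0;0 0 0 0 0 0 0';python3 -m handwheel '0 0 0 0 0 0 0;0 0 0 0 0 0 0'
python3 - <<'E'
from h import *
for n,(x,y,w,h) in dict(scene=(120,262,40,40),top=(378,262,30,34)).items():
    im=cams.grab_frame(n);c=im[y:y+h,x:x+w]
    cv2.imwrite(f"pics/seat_{n}.png",cv2.resize(c[:,:,::-1],None,fx=8,fy=8,interpolation=2))
a=[cv2.resize(cv2.imread(f"pics/seat_{n}.png"),(320,320)) for n in("scene","top")]
cv2.imwrite("pics/b.png",np.hstack(a))
E
```

```text
clock: 4.47
eef_pos: [533.7, 57.2, 76.2]
tcp_rot: [-3.141, 0.005, 0.343]
contact_force: [0.0, -0.3, -1.8]
opening: 0.271
grasp_force: 44.4
clock: 4.63
eef_pos: [536.6, 58.0, 79.6]
tcp_rot: [3.141, -0.002, 0.344]
contact_force: [0.5, 0.0, -0.9]
opening: 0.275
grasp_force: 44.4
```

View pics/b.png

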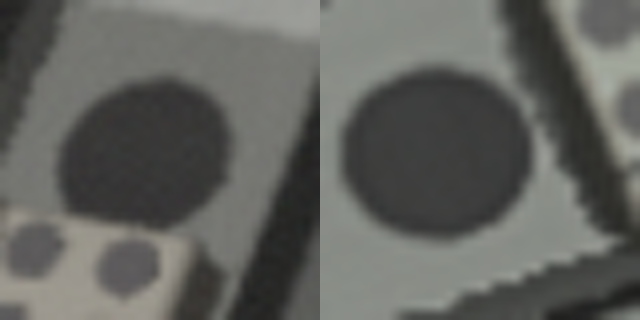

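Seat of red is clear in the top crop, a full dark disc centred near image (388.8,278). I'll finish lowering and get the seat by mask.

```bash
python3 -m handwheel '0 0 0 0 0 4 0;0 0 0 0 0 3 0;0 0 0 0 0 0 0;0 0 0 0 0 0 0';python3 -m handwheel '0 0 0 0 0 1 0;0 0 0 0 0 1 0;0 0 0 0 0 0 0;0 0 0 0 0 0 0'
python3 - <<'E'
from h import *
im=cams.grab_frame("top");g=im.max(2)[262:296,374:408]
for t in (80,95,110):
  for c,a,l in blobs(g<t,100): print(t,c,a,pt("top",c+[374,262],3)[0], np.ptp(pt("top",np.argwhere(l)[:,::-1]+[374,262],3),axis=0))
E
```

```text
clock: 5.07
eef_pos: [535.5, 58.3, 71.2]
tcp_rot: [-3.142, 0.0, 0.345]
contact_force: [-0.3, 0.0, -1.7]
opening: 0.267
grasp_force: 44.4
clock: 5.4
eef_pos: [535.9, 58.4, 70.6]
tcp_rot: [3.142, -0.001, 0.345]
contact_force: [-4.8, -0.4, 16.3]
opening: 0.27
grasp_force: 46.6
80 [26.90206186 19.95360825] 194 [ 392.95279341 -304.3075702     3.        ] [78.22749115 40.82869007  0.        ]
80 [14.47520661 15.87190083] 242 [ 402.8870248  -274.47371133    3.        ] [40.1517286  40.65989036  0.        ]
95 [20.1090535  17.74691358] 486 [ 398.33659638 -287.97432748    3.        ] [78.26043517 64.99544975  0.        ]
110 [20.14341847 17.64440079] 509 [ 398.5779016  -288.05516139    3.        ] [78.27719845 64.99544975  0.        ]
```

Seated (16 N up). Release and rise.

```bash
python3 -m handwheel '0 0 0 0 0 -0.7 0.3;0 0 0 0 0 0 0.35;0 0 0 0 0 0 0.45;0 0 0 0 0 0 0.6;0 0 0 0 0 0 0.7';python3 -m handwheel '0 0 0 0 0 0 0.7;0 0 0 0 0 -20 0.7;0 0 0 0 0 -30 0.7;0 0 0 0 0 -35 0.7;0 0 0 0 0 -10 0.7'; python3 go.py 439 -369.3 160 0.345
```

```text
clock: 5.87
eef_pos: [535.7, 58.2, 69.8]
tcp_rot: [-3.142, 0.0, 0.345]
contact_force: [-0.3, 0.1, 0.3]
opening: 0.701
grasp_force: 0.0
clock: 6.28
eef_pos: [537.8, 58.5, 169.2]
tcp_rot: [3.14, -0.005, 0.345]
contact_force: [1.0, -0.5, 0.5]
opening: 0.7
grasp_force: 0.0
pos [537.779  58.478 169.169] rot [ 0.001 -0.005 -0.   ] delta after rot [-237.6  369.2    9.2] rows 10.530707696378887 F [ 1.047 -0.514  0.461] op 0.6995144171351664 0.0 t 6.2833
```

```bash
python3 -m handwheel '0 0 0 -15 23 0 0.9;0 0 0 -20 31 0 0.9;0 0 0 -20 31 0 0.9;0 0 0 -20 31 0 0.9;0 0 0 -20 31 0 0.9' >/dev/null; python3 -m handwheel '0 0 0 -20 31 0 0.9;0 0 0 -20 31 0 0.9;0 0 0 -20 31 0 0.9;0 0 0 -20 31 0 0.9;0 0 0 -20 31 0 0.9' >/dev/null;python3 -m handwheel '0 0 0 -20 31 0 0.9;0 0 0 -15 24 0 0.9;0 0 0 -7 12 0 0.9;0 0 0 0 0 0 0.9;0 0 0 0 0 0 0.9';  python3 go.py 439 -369.3 70 0.345
```

```text
clock: 7.53
eef_pos: [437.0, -368.9, 164.5]
tcp_rot: [-3.141, 0.0, 0.343]
contact_force: [0.2, 0.9, 0.4]
opening: 0.9
grasp_force: 0.0
pos [ 437.028 -368.915  164.521] rot [-0.001  0.    -0.002] delta after rot [ 1.7  1.  94.5] rows 2.2672126728965076 F [0.157 0.914 0.357] op 0.8998721583674661 0.0 t 7.5333
```

```bash
python3 -m handwheel '0 0 0 1.7 1 20 0.9;0 0 0 0 0 30 0.9;0 0 0 0 0 30 0.9;0 0 0 0 0 14 0.9;0 0 0 0 0 0 0.9' >/dev/null; python3 -m handwheel '0 0 0 0 0 0 0.9;0 0 0 0 0 0 0.9;0 0 0 0 0 0 0.5'; python3 go.py 439 -369.3 70 0.345;  python3 -m handwheel '0 0 0 0 0 0 0.4;0 0 0 0 0 0 0.3;0 0 0 0 0 0 0.2;0 0 0 0 0 0 0;0 0 0 0 0 0 0' >/dev/null; python3 -m handwheel '0 0 0 0 0 0 0;0 0 0 0 0 0 0;0 0 0 0 0 0 0;0 0 0 0 0 0 0;0 0 0 0 0 0 0'
```

```text
clock: 8.2
eef_pos: [440.3, -369.6, 72.5]
tcp_rot: [3.14, -0.001, 0.345]
contact_force: [0.7, 0.3, -1.1]
opening: 0.779
grasp_force: 0.0
pos [ 440.317 -369.582   72.453] rot [ 0.002 -0.001  0.   ] delta after rot [-1.1 -0.7  2.5] rows 0.06712196156752288 F [ 0.734  0.323 -1.141] op 0.7791861379814533 0.0 t 8.2
clock: 9.03
eef_pos: [439.5, -369.7, 71.6]
tcp_rot: [3.141, -0.0, 0.345]
contact_force: [-1.0, 1.8, 6.4]
opening: 0.272
grasp_force: 43.9
```

Run:
```python
from h import *
for n in("scene","top"):
    im=cams.grab_frame(n)
    for c,a,l in blobs(masks(im)['red'],30): print(n,c,a,pt(n,c,84)[0])
```

```text
scene [240.91891892   4.83783784] 37 [ 57.7107575  610.14678387  84.        ]
scene [277.94117647 174.07058824] 85 [535.19797649  55.58556593  84.        ]
top [244.84444444 221.05555556] 90 [535.70452458  56.45220654  84.        ]
```

Red stands upright on the mat at (535,56). Lift blue.

```bash
python3 -m handwheel '0 0 0 0 0 -10 0;0 0 0 0 0 -25 0;0 0 0 0 0 -30 0;0 0 0 0 0 -30 0;0 0 0 0 0 -5 0' >/dev/null; python3 -m handwheel '0 0 0 0 0 0 0;0 0 0 0 0 0 0'; python3 go.py 547.5 -33 172 0.345
```

```text
clock: 9.72
eef_pos: [439.0, -369.3, 170.8]
tcp_rot: [-3.142, -0.0, 0.345]
contact_force: [-0.2, -0.0, -0.5]
opening: 0.263
grasp_force: 44.4
pos [ 438.977 -369.287  170.841] rot [-0. -0. -0.] delta after rot [ 215.9 -279.8   -1.2] rows 8.473995314483624 F [-0.196 -0.032 -0.507] op 0.2633901421446853 44.41224753856659 t 9.7167
```

```bash
python3 -m handwheel '0 0 0 12 -16 0 0;0 0 0 22 -28 0 0;0 0 0 24 -31 0 0;0 0 0 24 -31 0 0;0 0 0 24 -31 0 0' >/dev/null; python3 -m handwheel '0 0 0 24 -31 0 0;0 0 0 24 -31 0 0;0 0 0 24 -31 0 0;0 0 0 22 -29 0 0;0 0 0 14 -18 0 0' >/dev/null;  python3 -m handwheel '0 0 0 0 0 0 0;0 0 0 0 0 0 0;0 0 0 0 0 0 0' >/dev/null; python3 go.py 547.5 -33 72.6 0.345
```

```text
pos [545.97  -36.801 169.616] rot [-0.001  0.003  0.   ] delta after rot [ 2.7 -3.1 97. ] rows 2.32858828656644 F [ 0.273 -0.048 -1.318] op 0.26588730821532464 44.394081830978394 t 10.8
```

```bash
python3 -m handwheel '0 0 0 2.7 -3.1 20 0;0 0 0 0 0 30 0;0 0 0 0 0 25 0;0 0 0 0 0 14 0;0 0 0 0 0 4 0'>/dev/null;python3 -m handwheel '0 0 0 0 0 0 0;0 0 0 0 0 0 0;0 0 0 0 0 0 0'; python3 -m handwheel '0 0 0 0 0 1.5 0;0 0 0 0 0 0 0;0 0 0 0 0 0 0'
```

```text
clock: 11.47
eef_pos: [549.2, -33.2, 79.0]
tcp_rot: [3.141, -0.001, 0.344]
contact_force: [-0.2, 0.1, -1.1]
opening: 0.267
grasp_force: 44.4
clock: 11.72
eef_pos: [548.9, -32.7, 77.1]
tcp_rot: [3.141, -0.001, 0.345]
contact_force: [0.6, -0.7, -0.5]
opening: 0.268
grasp_force: 44.4
```

```bash
python3 -m handwheel '0 0 0 0 0 2 0;0 0 0 0 0 2 0;0 0 0 0 0 0 0;0 0 0 0 0 0 0'; python3 -m handwheel '0 0 0 0 0 0.7 0;0 0 0 0 0 0 0;0 0 0 0 0 0 0'
```

```text
clock: 12.05
eef_pos: [548.8, -32.6, 72.6]
tcp_rot: [3.141, -0.0, 0.345]
contact_force: [-0.5, 0.6, 2.9]
opening: 0.264
grasp_force: 44.7
clock: 12.3
eef_pos: [548.9, -32.5, 72.5]
tcp_rot: [3.141, -0.001, 0.345]
contact_force: [-2.0, 1.1, 10.8]
opening: 0.266
grasp_force: 45.8
```

```bash
python3 -m handwheel '0 0 0 0 0 -0.6 0.3;0 0 0 0 0 0 0.35;0 0 0 0 0 0 0.45;0 0 0 0 0 0 0.6;0 0 0 0 0 0 0.7'>/dev/null;python3 -m handwheel '0 0 0 0 0 0 0.7;0 0 0 0 0 -20 0.7;0 0 0 0 0 -30 0.7;0 0 0 0 0 -30 0.7;0 0 0 0 0 -10 0.7'; python3 go.py 422 -321.8 140 0.345
```

```text
clock: 13.13
eef_pos: [550.4, -32.8, 166.1]
tcp_rot: [3.14, -0.004, 0.345]
contact_force: [1.3, 0.2, 0.2]
opening: 0.697
grasp_force: 0.0
pos [550.399 -32.772 166.1  ] rot [ 0.002 -0.004 -0.   ] delta after rot [-218.6  228.6   26.1] rows 7.610060466549464 F [1.251 0.246 0.193] op 0.6969040711067661 0.0 t 13.1333
```

```bash
python3 -m handwheel '0 0 0 -14 15 0 1;0 0 0 -23 24 0 1;0 0 0 -26 27 0 1;0 0 0 -26 27 0 1;0 0 0 -26 27 4 1' >/dev/null; python3 -m handwheel '0 0 0 -26 27 4 1;0 0 0 -26 27 4 1;0 0 0 -26 27 4 1;0 0 0 -17 18 4 1;0 0 0 -8 9 4 1' >/dev/null;  python3 -m handwheel '0 0 0 0 0 0 1;0 0 0 0 0 0 1;0 0 0 0 0 0 1' >/dev/null; python3 go.py 422 -321.8 28 0.345
python3 - <<'E'
from h import *
for n in("scene","top"):
    im=cams.grab_frame(n)
    for k in("red","blue"):
      for c,a,l in blobs(masks(im)[k],30): print(n,k,c,a,pt(n,c,84)[0])
    cv2.imwrite(f"pics/c_{n}.png",cv2.resize((im[200:360,60:300] if n=="scene" else im[180:320,220:460])[:,:,::-1],None,fx=1.6,fy=1.6))
E
python3 -c "
import cv2;a=cv2.imread('pics/c_scene.png');b=cv2.resize(cv2.imread('pics/c_top.png'),(a.shape[1],a.shape[0]));cv2.imwrite('pics/c.png',cv2.hconcat([a,b]))"
```

```text
pos [ 420.756 -319.954  138.242] rot [-0.001  0.     0.   ] delta after rot [  0.5   2.2 110.2] rows 2.6442365101772127 F [-0.506 -0.839  0.479] op 1.0004556584613133 0.0 t 14.2167
scene red [277.90140845 174.30985915] 71 [535.47235313  54.96779087  84.        ]
scene blue [259.60810811 205.17567568] 74 [545.94496984 -33.98201893  84.        ]
top red [244.875      220.94318182] 88 [535.94914961  56.38637247  84.        ]
top blue [286.27027027 216.05405405] 74 [546.72820858 -33.65025459  84.        ]
```

View pics/c.png

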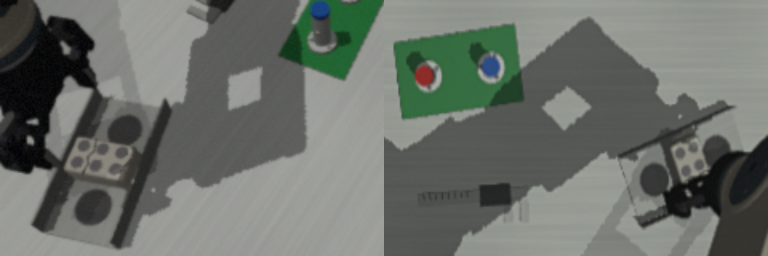

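Both pins stand upright on the mat (right half: red (425,76), blue (490,66)). The adapter is in place and the fingers are above it. Descend.

```bash
python3 -m handwheel '0 0 0 0.5 2.2 25 1;0 0 0 0 0 30 1;0 0 0 0 0 30 1;0 0 0 0 0 15 1;0 0 0 0 0 5 1' >/dev/null; python3 -m handwheel '0 0 0 0 0 0 1;0 0 0 0 0 0 1;0 0 0 0 0 0 1';  python3 go.py 422 -322 28 0.345
```

```text
clock: 14.98
eef_pos: [422.7, -323.1, 34.7]
tcp_rot: [3.14, -0.001, 0.345]
contact_force: [-0.6, 0.1, 1.3]
opening: 0.999
grasp_force: 0.0
pos [ 422.69  -323.112   34.678] rot [ 0.002 -0.001  0.   ] delta after rot [-0.3 -1.3  6.7] rows 0.16318796537389146 F [-0.65   0.133  1.268] op 0.9989669372403228 0.0 t 14.9833
```

```bash
python3 -m handwheel '0 0 0 0 -0.5 6 1;0 0 0 0 0 0 0.8;0 0 0 0 0 0 0.7;0 0 0 0 0 0 0.6;0 0 0 0 0 0 0.5';  python3 -m handwheel '0 0 0 0 0 0 0.4;0 0 0 0 0 0 0.3;0 0 0 0 0 0 0.3;0 0 0 0 0 0 0.3;0 0 0 0 0 0 0.3' 50; python3 -m handwheel '0 0 0 0 0 0 0.3;0 0 0 0 0 0 0.3;0 0 0 0 0 0 0.3'
```

```text
clock: 15.4
eef_pos: [421.6, -322.4, 27.8]
tcp_rot: [3.141, -0.0, 0.345]
contact_force: [-1.7, 1.2, 6.6]
opening: 0.51
grasp_force: 38.6
clock: 15.82
eef_pos: [421.6, -322.4, 27.8]
tcp_rot: [3.141, -0.0, 0.345]
contact_force: [-0.7, 2.1, 4.8]
opening: 0.507
grasp_force: 51.0
clock: 16.07
eef_pos: [421.6, -322.4, 27.9]
tcp_rot: [3.141, -0.0, 0.345]
contact_force: [-1.5, 0.7, 4.5]
opening: 0.505
grasp_force: 51.0
```

```bash
python3 -m handwheel '0 0 0 0 0 -10 0.3;0 0 0 0 0 -25 0.3;0 0 0 0 0 -30 0.3;0 0 0 0 0 -25 0.3;0 0 0 0 0 -10 0.3' >/dev/null; python3 -m handwheel '0 0 0 0 0 0 0.3;0 0 0 0 0 0 0.3'; python3 go.py 434 300 130 0.345
```

```text
clock: 16.65
eef_pos: [421.5, -322.4, 127.5]
tcp_rot: [3.141, -0.0, 0.345]
contact_force: [0.2, 0.2, -1.5]
opening: 0.51
grasp_force: 51.0
pos [ 421.491 -322.36   127.469] rot [ 0.001 -0.    -0.   ] delta after rot [ 222.3 -581.5   -2.5] rows 14.927827511626587 F [ 0.225  0.192 -1.529] op 0.5098174889318923 51.0171514749527 t 16.65
```

```bash
python3 -m handwheel '0 0 0 5 -14 0 0.3;0 0 0 9 -24 0 0.3;0 0 0 11 -30 0 0.3;0 0 0 11.5 -30 0 0.3;0 0 0 11.5 -30 0 0.3' >/dev/null; python3 -m handwheel '0 0 0 11.5 -30 0 0.3;0 0 0 11.5 -30 0 0.3;0 0 0 11.5 -30 0 0.3;0 0 0 11.5 -30 0 0.3;0 0 0 11.5 -30 0 0.3' >/dev/null; python3 -m handwheel '0 0 0 11.5 -30 0 0.3;0 0 0 11.5 -30 0 0.3;0 0 0 11.5 -30 0 0.3;0 0 0 11.5 -30 0 0.3;0 0 0 11.5 -30 0 0.3' >/dev/null;python3 -m handwheel '0 0 0 11.5 -30 0 0.3;0 0 0 11.5 -30 0 0.3;0 0 0 11.5 -30 0 0.3;0 0 0 11 -29 0 0.3;0 0 0 9 -24 0 0.3' >/dev/null; python3 -m handwheel '0 0 0 3 -7 0 0.3;0 0 0 0 0 0 0.3;0 0 0 0 0 0 0.3;0 0 0 0 0 0 0.3';python3 go.py 434 300 28 0.345
python3 - <<'E'
from h import *
for n in("scene","top"):
    im=cams.grab_frame(n)
    cv2.imwrite(f"pics/d_{n}.png",cv2.resize((im[20:220,200:420] if n=="scene" else im[130:330,60:280])[:,:,::-1],(400,364)))
cv2.imwrite("pics/d.png",cv2.hconcat([cv2.imread(f"pics/d_{n}.png") for n in("scene","top")]))
E
```

```text
clock: 18.65
eef_pos: [432.7, 294.8, 126.5]
tcp_rot: [3.141, 0.002, 0.345]
contact_force: [-0.1, -0.0, -1.3]
opening: 0.508
grasp_force: 51.2
pos [432.65  294.756 126.467] rot [ 0.001  0.002 -0.   ] delta after rot [ 3.  -4.5 98.5] rows 2.364879311583815 F [-0.103 -0.029 -1.343] op 0.5082213063965372 51.17357611656189 t 18.65
```

View pics/d.png

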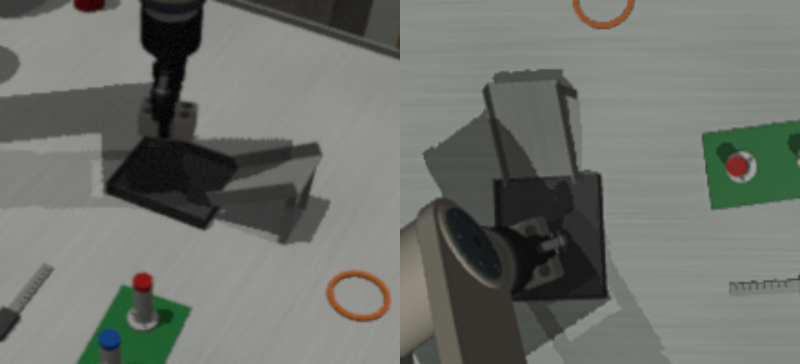

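The adapter is held level over the tray (right half, (540,250)), clear of the chute. Lower it.

```bash
python3 -m handwheel '0 0 0 3 -4.5 20 0.3;0 0 0 0 0 30 0.3;0 0 0 0 0 25 0.3;0 0 0 0 0 12 0.3;0 0 0 0 0 3 0.3' >/dev/null; python3 -m handwheel '0 0 0 0 0 0 0.3;0 0 0 0 0 0 0.3;0 0 0 0 0 0 0.3'; python3 -m handwheel '0 0 0 0 0 2 0.3;0 0 0 0 0 0 0.3;0 0 0 0 0 0 0.3'
```

```text
clock: 19.42
eef_pos: [435.8, 301.8, 38.7]
tcp_rot: [-3.141, -0.002, 0.345]
contact_force: [0.8, -0.5, -1.3]
opening: 0.506
grasp_force: 51.2
clock: 19.67
eef_pos: [435.2, 301.6, 35.9]
tcp_rot: [-3.141, -0.001, 0.345]
contact_force: [0.3, -0.4, -2.0]
opening: 0.506
grasp_force: 51.2
```

```bash
python3 -m handwheel '0 0 0 0 0 3 0.3;0 0 0 0 0 3 0.3;0 0 0 0 0 0 0.3;0 0 0 0 0 0 0.3;0 0 0 0 0 0 0.3'; python3 -m handwheel '0 0 0 0 0 1.5 0.3;0 0 0 0 0 0 0.3;0 0 0 0 0 0 0.3'
```

```text
clock: 20.08
eef_pos: [434.9, 301.4, 29.2]
tcp_rot: [3.142, 0.0, 0.345]
contact_force: [0.5, 0.0, -2.0]
opening: 0.508
grasp_force: 51.2
clock: 20.33
eef_pos: [435.0, 301.5, 27.9]
tcp_rot: [-3.142, -0.0, 0.345]
contact_force: [-0.0, 0.0, -0.4]
opening: 0.51
grasp_force: 51.3
```

```bash
python3 -m handwheel '0 0 0 0 0 0.4 0.3;0 0 0 0 0 0 0.3;0 0 0 0 0 0 0.53;0 0 0 0 0 0 0.58;0 0 0 0 0 0 0.65'; python3 -m handwheel '0 0 0 0 0 0 0.75;0 0 0 0 0 0 0.8;0 0 0 0 0 0 0.8'; python3 -m handwheel '0 0 0 0 0 -10 0.8;0 0 0 0 0 -25 0.8;0 0 0 0 0 -35 0.8;0 0 0 0 0 -35 0.8;0 0 0 0 0 -35 0.8';  python3 go.py 535.8 57 165 0.345
```

```text
clock: 20.75
eef_pos: [435.0, 301.5, 27.5]
tcp_rot: [-3.142, -0.0, 0.345]
contact_force: [-0.4, -0.2, 0.6]
opening: 0.65
grasp_force: 0.0
clock: 21.0
eef_pos: [434.9, 301.4, 27.4]
tcp_rot: [3.142, 0.0, 0.345]
contact_force: [0.4, -0.0, -0.2]
opening: 0.801
grasp_force: 0.0
clock: 21.42
eef_pos: [434.5, 301.2, 169.5]
tcp_rot: [3.141, 0.0, 0.345]
contact_force: [0.9, 0.4, 0.1]
opening: 0.803
grasp_force: 0.0
pos [434.542 301.157 169.539] rot [ 0.  0. -0.] delta after rot [ 12.7 264.    4.5] rows 6.339566370134424 F [0.884 0.37  0.126] op 0.8029200434780787 0.0 t 21.4167
```

```bash
python3 -m handwheel '0 0 0 0.7 15 0 0.8;0 0 0 1.5 25 0 0.8;0 0 0 1.5 33 0 0.8;0 0 0 1.5 33 0 0.8;0 0 0 1.5 33 0 0.8' >/dev/null;python3 -m handwheel '0 0 0 1.5 33 0 0.8;0 0 0 1.5 33 0 0.8;0 0 0 1.5 33 0 0.8;0 0 0 1 18 0 0.8;0 0 0 0.5 8 0 0.8' >/dev/null;python3 -m handwheel '0 0 0 0 0 0 0.8;0 0 0 0 0 0 0.8;0 0 0 0 0 0 0.8' >/dev/null;  python3 go.py 535.8 57 71 0.345
python3 - <<'E'
from h import *
for n in("scene","top"):
    im=cams.grab_frame(n)
    cv2.imwrite(f"pics/e_{n}.png",cv2.resize((im[60:180,220:340] if n=="scene" else im[190:310,90:210])[:,:,::-1],(380,380)))
cv2.imwrite("pics/e.png",cv2.hconcat([cv2.imread(f"pics/e_{n}.png") for n in("scene","top")]))
E
```

```text
pos [535.599  58.287 167.598] rot [-0.  0.  0.] delta after rot [-0.2  1.3 96.6] rows 2.3167089931359164 F [-0.1    0.547 -0.424] op 0.7953394835751775 0.0 t 22.5
```

View pics/e.png

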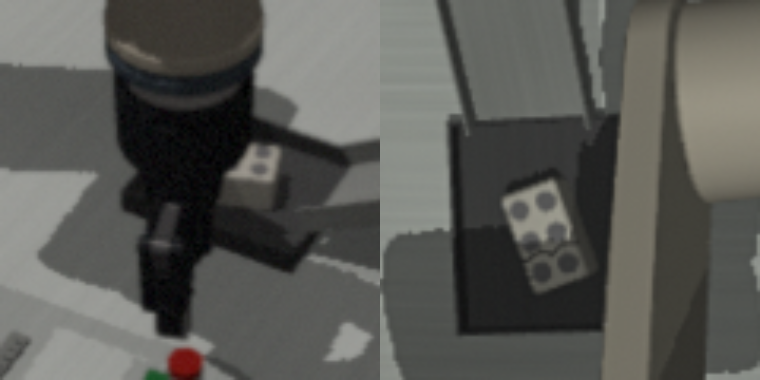

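The adapter lies flat, holes up, mid-tray (right half, (547,237)). Now grip red.

```bash
python3 -m handwheel '0 0 0 -0.2 0.6 20 0.8;0 0 0 0 0 30 0.8;0 0 0 0 0 30 0.8;0 0 0 0 0 15 0.8;0 0 0 0 0 1 0.8' >/dev/null; python3 -m handwheel '0 0 0 0 0 0 0.8;0 0 0 0 0 0 0.8;0 0 0 0 0 0 0.5'; python3 -m handwheel '0 0 0 0 0 0 0.4;0 0 0 0 0 0 0.3;0 0 0 0 0 0 0.2;0 0 0 0 0 0 0;0 0 0 0 0 0 0' 45 >/dev/null; python3 -m handwheel '0 0 0 0 0 0 0;0 0 0 0 0 0 0;0 0 0 0 0 0 0;0 0 0 0 0 0 0;0 0 0 0 0 0 0'
```

```text
clock: 23.27
eef_pos: [537.2, 57.1, 72.9]
tcp_rot: [3.141, -0.002, 0.345]
contact_force: [0.6, -0.4, 0.2]
opening: 0.674
grasp_force: 0.0
clock: 24.1
eef_pos: [536.7, 56.7, 72.3]
tcp_rot: [3.141, -0.001, 0.345]
contact_force: [-1.2, 0.7, 6.3]
opening: 0.274
grasp_force: 43.8
```

```bash
python3 -m handwheel '0 0 0 0 0 -10 0;0 0 0 0 0 -25 0;0 0 0 0 0 -30 0;0 0 0 0 0 -30 0;0 0 0 0 0 -5 0' >/dev/null; python3 -m handwheel '0 0 0 0 0 0 0;0 0 0 0 0 0 0'; python3 go.py 405.6 -275.3 170 0.345
```

```text
clock: 24.68
eef_pos: [535.8, 56.5, 171.4]
tcp_rot: [3.142, -0.0, 0.345]
contact_force: [-0.2, -0.5, -1.9]
opening: 0.269
grasp_force: 44.4
pos [535.793  56.542 171.413] rot [ 0. -0. -0.] delta after rot [-234.7  268.3    1.4] rows 8.548450287861058 F [-0.162 -0.472 -1.913] op 0.26896294289911826 44.366194009780884 t 24.6833
```

```bash
python3 -m handwheel '0 0 0 -14 16 0 0;0 0 0 -23 26 0 0;0 0 0 -26 30 0 0;0 0 0 -26 30 0 0;0 0 0 -26 30 0 0' >/dev/null; python3 -m handwheel '0 0 0 -26 30 0 0;0 0 0 -26 30 0 0;0 0 0 -26 30 0 0;0 0 0 -23 26 0 0;0 0 0 -14 16 0 0' >/dev/null;  python3 -m handwheel '0 0 0 -4 4 0 0;0 0 0 0 0 0 0;0 0 0 0 0 0 0;0 0 0 0 0 0 0' >/dev/null; python3 go.py 405.6 -275.3 71.3 0.345
```

```text
pos [ 406.481 -273.423  170.783] rot [-0.002  0.001  0.   ] delta after rot [-1.5  1.5 99.5] rows 2.386195937254471 F [ 0.593  0.594 -1.554] op 0.2658074802604748 44.42113816738129 t 25.85
```

```bash
python3 -m handwheel '0 0 0 -1.5 1.5 20 0;0 0 0 0 0 30 0;0 0 0 0 0 25 0;0 0 0 0 0 13 0;0 0 0 0 0 3 0'>/dev/null;python3 -m handwheel '0 0 0 0 0 0 0;0 0 0 0 0 0 0;0 0 0 0 0 0 0;0 0 0 0 0 0 0'>/dev/null; python3 go.py 405.6 -275.3 71.3 0.345
python3 - <<'E'
from h import *
for n in("scene","top"):
    im=cams.grab_frame(n)
    for k in("red","blue"):
      for c,a,l in blobs(masks(im)[k],20): print(n,k,c,a,pt(n,c,91 if k=="red" else 84)[0])
E
```

```text
pos [ 406.422 -276.888   81.58 ] rot [ 0.002 -0.001  0.   ] delta after rot [-0.2 -1.8 10.3] rows 0.25022862014506747 F [-0.172  0.671 -1.705] op 0.2671966818930855 44.503726959228516 t 26.6
scene red [241.42857143   5.85714286] 49 [ 71.17344362 594.44751017  91.        ]
scene blue [259.54666667 205.21333333] 75 [545.88893442 -34.12546145  84.        ]
top blue [286.27027027 216.05405405] 74 [546.72820858 -33.65025459  84.        ]
```

```bash
python3 -m handwheel '0 0 0 -0.4 -1.3 3 0;0 0 0 0 0 3 0;0 0 0 0 0 2 0;0 0 0 0 0 0 0;0 0 0 0 0 0 0';python3 -m handwheel '0 0 0 0 0 0 0;0 0 0 0 0 0 0'; python3 go.py 405.6 -275.3 71.3 0.345
```

```text
clock: 27.12
eef_pos: [404.6, -275.4, 72.2]
tcp_rot: [-3.141, 0.0, 0.345]
contact_force: [-0.2, 0.4, -1.4]
opening: 0.268
grasp_force: 44.5
clock: 27.28
eef_pos: [404.8, -275.6, 72.5]
tcp_rot: [3.142, -0.0, 0.345]
contact_force: [-0.1, 1.1, -1.6]
opening: 0.265
grasp_force: 44.5
pos [ 404.849 -275.597   72.492] rot [ 0. -0. -0.] delta after rot [ 0.8 -0.   1.2] rows 0.03453565781663419 F [-0.05   1.066 -1.631] op 0.2646002192316057 44.50330317020416 t 27.2833
```

```bash
python3 -m handwheel '0 0 0 0.4 0 1.3 0;0 0 0 0 0 0 0;0 0 0 0 0 0 0'; python3 -m handwheel '0 0 0 0 0 0.4 0;0 0 0 0 0 0 0;0 0 0 0 0 0 0'
```

```text
clock: 27.53
eef_pos: [405.3, -275.5, 71.3]
tcp_rot: [3.141, -0.0, 0.345]
contact_force: [-0.9, 0.6, 1.3]
opening: 0.265
grasp_force: 44.9
clock: 27.78
eef_pos: [405.4, -275.5, 71.2]
tcp_rot: [3.141, -0.0, 0.345]
contact_force: [-2.0, 2.3, 7.8]
opening: 0.267
grasp_force: 45.6
```

Contact. Release, rise, and go to blue.

```bash
python3 -m handwheel '0 0 0 0 0 -0.4 0.3;0 0 0 0 0 0 0.35;0 0 0 0 0 0 0.45;0 0 0 0 0 0 0.6;0 0 0 0 0 0 0.7'>/dev/null;python3 -m handwheel '0 0 0 0 0 0 0.7;0 0 0 0 0 -20 0.7;0 0 0 0 0 -35 0.7;0 0 0 0 0 -35 0.7;0 0 0 0 0 -10 0.7'>/dev/null; python3 go.py 547.6 -33.4 165 0.345
```

```text
pos [ 406.956 -276.598  175.451] rot [ 0.005 -0.003 -0.   ] delta after rot [ 214.6 -181.3   10.5] rows 6.741765775784649 F [ 1.062 -1.191  0.349] op 0.6981661276846498 0.0 t 28.6167
```

```bash
python3 -m handwheel '0 0 0 14 -12 0 0.8;0 0 0 22 -19 0 0.8;0 0 0 27 -23 0 0.8;0 0 0 27 -23 0 0.8;0 0 0 27 -23 0 0.8' >/dev/null; python3 -m handwheel '0 0 0 27 -23 2 0.8;0 0 0 27 -23 2 0.8;0 0 0 24 -20 2 0.8;0 0 0 14 -12 0 0.8;0 0 0 6 -5 0 0.8' >/dev/null;  python3 -m handwheel '0 0 0 0 0 0 0.8;0 0 0 0 0 0 0.8;0 0 0 0 0 0 0.8' >/dev/null; python3 go.py 547.2 -33.4 72.5 0.345
python3 - <<'E'
from h import *
for n in("scene","top"):
    im=cams.grab_frame(n)
    for c,a,l in blobs(masks(im)['red'],40): print(n,c,a,pt(n,c,83)[0])
    if n=="top":
        c=im[220:320,350:465];cv2.imwrite("pics/f.png",cv2.resize(c[:,:,::-1],None,fx=5,fy=5,interpolation=2))
        g=im.max(2)[250:296,410:440]
        for t in(70,80,90):
            for c,a,l in blobs(g<t,100): print(t,c+[410,250],a,pt(n,c+[410,250],3)[0])
E
```

```text
pos [544.88  -31.436 164.981] rot [-0.     0.001 -0.001] delta after rot [ 1.5  2.6 92.5] rows 2.2189620963729046 F [0.041 0.16  0.151] op 0.8012537394994768 0.0 t 29.7
scene [124.21705426 265.05426357] 129 [ 404.14873738 -277.46929535   83.        ]
top [396.31034483 280.91954023] 87 [ 404.74811593 -275.00159715   83.        ]
70 [427.44292237 262.82648402] 219 [ 437.54988746 -368.32345749    3.        ]
70 [426.03174603 283.78571429] 126 [ 387.83929513 -365.19574275    3.        ]
80 [427.29661017 262.8559322 ] 236 [ 437.48369652 -367.9666232     3.        ]
80 [424.5804878  283.62926829] 205 [ 388.26187716 -361.65175913    3.        ]
90 [427.42040816 262.67755102] 245 [ 437.90345437 -368.26713238    3.        ]
90 [424.30516432 283.75586854] 213 [ 387.97043065 -360.98304114    3.        ]
```

View pics/f.png

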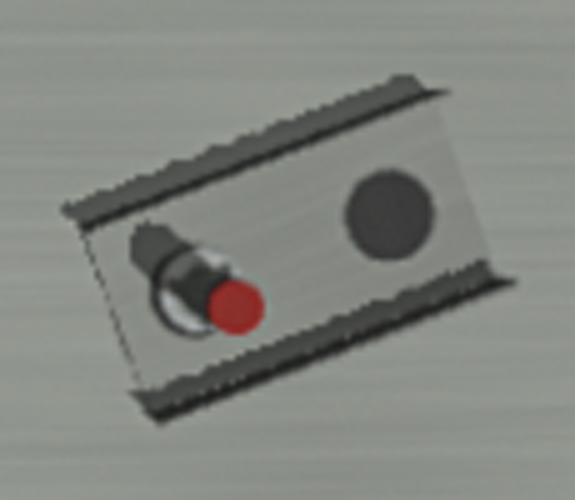

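Red stands upright back on its own seat, within about 1–2 mm of where it started. Blue's seat (388,215 in the crop) is empty. Fetch blue.

```bash
python3 -m handwheel '0 0 0 1.5 1.9 20 0.8;0 0 0 0 0 30 0.8;0 0 0 0 0 27 0.8;0 0 0 0 0 12 0.8;0 0 0 0 0 1 0.8' >/dev/null; python3 -m handwheel '0 0 0 0 0 0 0.8;0 0 0 0 0 0 0.8;0 0 0 0 0 0 0.5'; python3 -m handwheel '0 0 0 0 0 0 0.4;0 0 0 0 0 0 0.3;0 0 0 0 0 0 0.2;0 0 0 0 0 0 0;0 0 0 0 0 0 0' 45 >/dev/null; python3 -m handwheel '0 0 0 0 0 0 0;0 0 0 0 0 0 0;0 0 0 0 0 0 0;0 0 0 0 0 0 0;0 0 0 0 0 0 0'
```

```text
clock: 30.47
eef_pos: [548.8, -32.0, 76.7]
tcp_rot: [3.141, -0.002, 0.345]
contact_force: [0.0, 1.2, 0.1]
opening: 0.681
grasp_force: 0.0
clock: 31.3
eef_pos: [548.3, -31.8, 76.1]
tcp_rot: [3.141, -0.001, 0.345]
contact_force: [-0.5, -1.2, 7.2]
opening: 0.267
grasp_force: 43.8
```

```bash
python3 -m handwheel '0 0 0 0 0 -10 0;0 0 0 0 0 -25 0;0 0 0 0 0 -30 0;0 0 0 0 0 -30 0;0 0 0 0 0 -5 0' >/dev/null; python3 -m handwheel '0 0 0 0 0 0 0;0 0 0 0 0 0 0'; python3 go.py 439.2 -369.5 170 0.345
```

```text
clock: 31.88
eef_pos: [547.4, -31.7, 175.2]
tcp_rot: [3.142, -0.0, 0.345]
contact_force: [-0.8, -0.1, -1.3]
opening: 0.267
grasp_force: 44.3
pos [547.396 -31.702 175.21 ] rot [ 0. -0. -0.] delta after rot [-216.1  281.3    5.2] rows 8.506974846921992 F [-0.814 -0.089 -1.293] op 0.2671747530279518 44.340460896492004 t 31.8833
```

```bash
python3 -m handwheel '0 0 0 -12 16 0 0;0 0 0 -22 28 0 0;0 0 0 -24 31 0 0;0 0 0 -24 31 0 0;0 0 0 -24 31 0 0' >/dev/null; python3 -m handwheel '0 0 0 -24 31 0 0;0 0 0 -24 31 0 0;0 0 0 -22 29 0 0;0 0 0 -20 26 0 0;0 0 0 -12 16 0 0' >/dev/null;  python3 -m handwheel '0 0 0 -6 9 0 0;0 0 0 0 0 0 0;0 0 0 0 0 0 0;0 0 0 0 0 0 0' >/dev/null; python3 go.py 439.2 -369.5 75.1 0.345
```

```text
pos [ 440.587 -365.231  174.383] rot [-0.002  0.001  0.   ] delta after rot [-2.7  3.5 99.3] rows 2.3833087784089524 F [ 0.277  0.254 -0.829] op 0.2692894561437558 44.35043692588806 t 33.05
```

```bash
python3 -m handwheel '0 0 0 -2.7 3 20 0;0 0 0 0 0 30 0;0 0 0 0 0 25 0;0 0 0 0 0 13 0;0 0 0 0 0 3 0'>/dev/null;python3 -m handwheel '0 0 0 0 0 0 0;0 0 0 0 0 0 0;0 0 0 0 0 0 0;0 0 0 0 0 0 0'>/dev/null; python3 go.py 439.2 -369.5 75.1 0.345
```

```text
pos [ 439.863 -370.749   85.457] rot [ 0.002 -0.001  0.   ] delta after rot [-0.2 -1.4 10.4] rows 0.250684242645286 F [-0.112 -0.484 -2.848] op 0.26409643665037663 44.37185347080231 t 33.8
```

```bash
python3 -m handwheel '0 0 0 -0.2 -1.2 3 0;0 0 0 0 0 3 0;0 0 0 0 0 2 0;0 0 0 0 0 0 0;0 0 0 0 0 0 0'>/dev/null;python3 -m handwheel '0 0 0 0 0 0 0;0 0 0 0 0 0 0'; python3 go.py 439.2 -369.5 75.1 0.345
```

```text
clock: 34.38
eef_pos: [438.5, -369.4, 76.2]
tcp_rot: [-3.142, -0.0, 0.345]
contact_force: [0.4, 0.5, -2.1]
opening: 0.264
grasp_force: 44.4
pos [ 438.51  -369.404   76.188] rot [-0. -0. -0.] delta after rot [0.6 0.3 1.1] rows 0.030974045563646784 F [ 0.399  0.51  -2.082] op 0.2643825270818472 44.37167823314667 t 34.3833
```

```bash
python3 -m handwheel '0 0 0 0.4 0 1.2 0;0 0 0 0 0 0 0;0 0 0 0 0 0 0'; python3 -m handwheel '0 0 0 0 0 0.4 0;0 0 0 0 0 0 0;0 0 0 0 0 0 0'
```

```text
clock: 34.63
eef_pos: [439.0, -369.4, 75.2]
tcp_rot: [3.141, -0.0, 0.345]
contact_force: [-0.5, -0.5, 1.0]
opening: 0.264
grasp_force: 44.5
clock: 34.88
eef_pos: [439.0, -369.4, 75.1]
tcp_rot: [3.141, -0.0, 0.345]
contact_force: [-1.3, -0.3, 4.7]
opening: 0.271
grasp_force: 45.3
```

```bash
python3 -m handwheel '0 0 0 0 0 -0.3 0.3;0 0 0 0 0 0 0.35;0 0 0 0 0 0 0.45;0 0 0 0 0 0 0.6;0 0 0 0 0 0 0.7'>/dev/null;python3 -m handwheel '0 0 0 0 0 0 0.7;0 0 0 0 0 -20 0.7;0 0 0 0 0 -35 0.7;0 0 0 0 0 -35 0.7;0 0 0 0 0 -20 0.7'>/dev/null; python3 -m handwheel '0 0 0 -20 15 -10 0.7;0 0 0 -30 20 -10 0.7;0 0 0 -30 25 -10 0.7;0 0 0 -30 25 0 0.7;0 0 0 -30 25 0 0.7'>/dev/null;python3 -m handwheel '0 0 0 -30 25 0 0.7;0 0 0 -25 25 0 0.7;0 0 0 -15 15 0 0.7;0 0 0 0 0 0 0.7;0 0 0 0 0 0 0.7'
python3 - <<'E'
from h import *
for n in("scene","top"):
    im=cams.grab_frame(n)
    for k in("red","blue"):
      for c,a,l in blobs(masks(im)[k],40): print(n,k,c,a,pt(n,c,83)[0])
    cv2.imwrite(f"pics/g_{n}.png",im[:,:,::-1])
a=cv2.imread("pics/g_top.png");b=cv2.resize(a[220:320,350:465],(345,300),interpolation=2);c=cv2.resize(cv2.imread("pics/g_scene.png"),(400,300))
cv2.imwrite("pics/g.png",cv2.vconcat([cv2.hconcat([cv2.resize(a,(400,300)),b]),cv2.hconcat([c,cv2.resize(cv2.imread("pics/g_scene.png")[245:360,70:180],(345,300))])]))
E
```

```text
clock: 36.55
eef_pos: [299.5, -605.5, 214.4]
tcp_rot: [-3.141, -0.0, 0.343]
contact_force: [-0.1, 1.5, 0.2]
opening: 0.699
grasp_force: 0.0
scene red [124.82857143 264.37142857] 105 [ 404.13564097 -275.82742649   83.        ]
top red [396.42352941 280.89411765] 85 [ 404.80143256 -275.25373324   83.        ]
```

View pics/g.png

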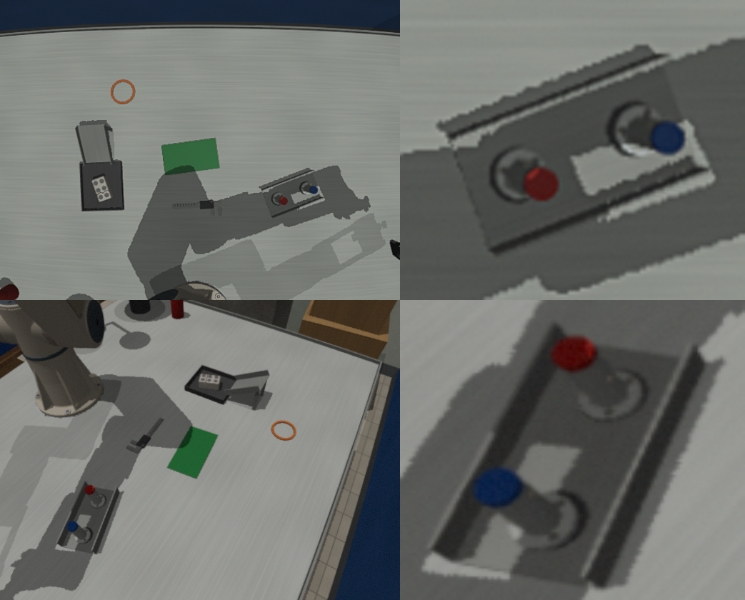

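The final picture shows both pins upright on their own seats (top-right crop: red (541,184), blue (667,137)), within about 1–2 mm of where they started. The adapter is flat in the tray, and the caliper and gasket have not moved.

```bash
python3 -c "
from rig import r
print(r.sign_off())"
```

```text
the job is handed in; nothing more can be done
None
```

The job is handed in at about 37 s: the adapter lies flat, holes up, on the reject tray floor, both pins stand upright on their own seats within about 1–2 mm of where they started, and the caliper and gasket were left alone.

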